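# Zero the vial reader and hold a sample in its sprung well

### The job

Take a reading of the water sample: with the reader's well still empty, twist the red sprung knob clockwise to its stop and let it go so that it springs back by itself. Then put the clear vial with the black cap upright into the reader's round well and press it gently down against the sprung plunger until it meets the hard stop. Finish while still holding it pressed down there with the fingers, and leave the dropper bottles and the label roll where they stand.

Things in the scene. Friction and masses are not known exactly. Their poses are not given: they have to be found in the camera images.
- reader: bench-top vial reader, fixed to the worktop at a different place and turn each time: grey housing 110 (x) x 180 (y) mm, top at 23 mm, with a white round turret (the well, 54 mm outside diameter, top at 55 mm) at y = +45 mm, the red knob at y = -45 mm, a black tilted display (up to 38 mm high) at the +x edge. Origin: centre of its underside; z up.
- well_mouth (a point): centre of the open top of the well, 55 mm above the worktop, axes as the reader's. The bore is round, 29 mm in diameter, straight, with no chamfer. Its floor is the yellow plunger, 20 mm below the mouth when free and 30 mm below when pressed to the stop.
- plunger_top (a point): centre of the top face of the yellow sprung plunger, the floor of the well.
- plunger (a joint): how far the plunger is pushed down, in m: 0 free, 0.010 at its hard stop. The spring pushes back with about 3 N at the start and 8 N at the stop (500 N/m); it comes up when let go. The reading counts only beyond 0.0085.
- knob_grip (a point): on the axis of the red knob, at the mid-height (54 mm above the worktop) of its upright grip bar. The bar is 11 mm thick, 42 mm long along this point's x axis and 24 mm high (42 to 66 mm above the worktop), on a black disc of 42 mm diameter; the point turns with the knob. The axis is vertical.
- zero_knob (a joint): turn of the knob in rad, clockwise seen from above positive: 0 at rest (bar along the reader's x axis), 0.9 at its stop. A spring returns it to 0 when let go; it takes about 0.1 N m at the stop. It counts as turned beyond 0.82 and as returned below 0.1.
- sample_vial: the sample: the only clear vial with a black screw cap, 25 mm in diameter, 61 mm high (only the lower 58 mm are solid; the cap is about the top 20 mm), about 24 g; it stands upright on the worktop left of the reader. Origin: centre of its underside; z up its axis. At the stop about 30 mm of it stand out of the well. The glass bears 40 N against the reader.
- bottle_red: bystander: white dropper bottle with a red cap, 27 mm in diameter, 62 mm high; origin at the centre of its underside. It may stand in any of the three places that it, the green-capped bottle and the vial share.
- bottle_green: bystander: white dropper bottle with a green cap, 27 mm in diameter, 75 mm high; origin at the centre of its underside.
- tape_roll: bystander: roll of cream labels, 68 mm in diameter, 30 mm high, lying flat; origin at the centre of its underside.

How it is judged (in metres and radians):
On the way, in this order (a step that is already met when the one before it is completed fails the run):
1. the knob is turned clockwise to its stop (beyond 0.82 rad) while the vial is away from the well (over 45 mm from its axis) (value of joint zero_knob above 0.82 rad and horizontal distance between sample_vial and well_mouth above 0.045 m), for 0.1 s.
2. the knob is let go (the fingers touch no part of the reader) and has sprung back (below 0.1 rad), the well still empty (value of joint zero_knob below 0.1 rad and contact force between the fingers and reader below 0.3 N and horizontal distance between sample_vial and well_mouth above 0.045 m), for 0.1 s.
3. the vial stands in the well and presses the plunger to its stop (beyond 8.5 mm of 10 mm) (value of joint plunger above 0.0085 m and horizontal distance between sample_vial and well_mouth below 0.006 m and contact force between sample_vial and reader above 3 N), for 0.2 s.
At the end, for the whole second after the job is handed in: The robot's fingers still hold the vial down (over 3 N on it): it stands upright (within 0.2 rad) and still in the well, within 6 mm of the well's axis and of the plunger's top, and keeps the plunger beyond 8.5 mm of its 10 mm; the knob is back below 0.1 rad (all of step 3 and distance between sample_vial and plunger_top below 0.006 m and angle between sample_vial's own z axis and vertical below 0.2 rad and contact force between the fingers and sample_vial above 3 N and linear speed of sample_vial below 0.02 m/s and value of joint zero_knob below 0.1 rad); the arm keeps its last pose, push and grip.
It fails at once if the vial is pressed against the reader with more than 40 N (contact force between sample_vial and reader above 40 N).
It fails at once if a bystander is moved by more than 25 mm or tipped (distance of any of bottle_red, bottle_green, tape_roll from where it was at the start of the episode above 0.025 m or angle between any of bottle_red, bottle_green's own z axis and vertical above 0.5 rad).
It also fails if it takes over 56 s, if anything falls off the work surface, if the arm or the gripper's body presses on something with over 40 N, if the wrist force passes 120 N, or if a joint passes its speed limit or range.

### The arm

A 6-joint arm with a two-finger parallel gripper is mounted at the origin on the work surface; the furniture and walls round the work are solid. World frame = base frame: x ahead of the robot, y to its left, z up, the work surface at z = 0. Lengths are in mm, angles in rad, forces in N, time in s.
With the tool pointing down it reaches from about 300 to 775 mm from the base axis. Payload 14.6 kg.
Tool frame: the origin (TCP) lies between the finger pads; the fingertips stand manip.tip_reach ahead of it and the grasp point (between the pads) lies 5 mm behind it (manip.tip_reach is the distance from the TCP to the fingertips, in mm); z points along the fingers, y is the line along which they close (so a half turn about z gives the same grasp; the last joint's range is limited). The gripper opens to 94 mm and grips with 3 to 60 N. Pads are 16 mm wide; open, the fingers measure 119 mm over their backs; the gripper's body (75 mm by 177 mm) begins 78 mm behind the grasp point.
Start: joints at [1.168, 0.3, 1.521, -0, 1.321, -0.067], TCP at [181.236, 519.272, 219.446] pointing down, gripper open.
Joint ranges: [-3.03, 3.03], [-0.79, 2.21], [0.23, 2.52], [-1.04, 4.18], [0, 3.07], [-2.55, 2.55]. Speed limits (rad/s): [2.22, 2.22, 2.57, 3.14, 3.14, 3.14].

### API

Orientations are given as [roll, pitch, yaw] about the fixed x, y, z axes, in that order (R = Rz(yaw) Ry(pitch) Rx(roll)).
In Python, from cell import manip gives the robot as it stands. The module is installed in compiled form; this text tells all that it offers.
- The arm moves only by the shell command python3 -m creep 'ROWS' [FORCE]. ROWS is JSON, a list of rows, each a list of 3 entries, a list of its own where there are three numbers: the opening, from -1 (shut) to 1 (fully open), then the shift along the tool's x, y, z in cm, then the turn about the tool's z in units of 5 degrees (1.0 is 5 degrees). In form: [[grip, [tx, ty, tz], roll], ...]. A call has 1 to 12 rows; each row is the pose to reach, as a shift and turn from the pose commanded when the call began, along the tool's axes at that moment; what a row does not reach only later rows make up. A row lasts 1/10 s, in which the tool goes at most 50 mm and 8.59 degrees, less where a joint would pass 70% of its speed; a pose out of reach is approached as far as the arm can. A call with a gripper value outside its range is refused whole. The fingers move at their own pace and stop on an object; FORCE is the grip in N (left out, the last holds). Time passes only in rows, so rows that repeat a pose let the fingers close. It gives the time, the measured TCP pose, the force, the opening and the grip force at its end, in the units of the state.
- manip.read_state(): the state, without advancing time (a new reading comes with each control period).
- manip.camera(name): name is "scene" or "top" or "wrist"; returns the picture (384x512x3 uint8, red, green, blue); there is no depth.
- manip.camera_params(name): a dict with "fovy" (degrees; the focal length in pixels is half the picture's height over the tangent of half this angle, whatever the lens; pixels are square), "cx", "cy" (the principal point, pixels), "k1" (the pictures are not rectified: a ray, as slopes to the right and down, at radius r is drawn at 1 + k1 r^2 times it, then the intrinsics apply), "origin" and "attitude" of the camera in the world. Camera axes: x right, y down, z forward; pixel columns grow to the right and rows downward; lengths in mm; the calibration is good to about 2 mm. A picture is of the moment at which its call begins: read the wrist's pose just before it. camera_params takes no time and is no camera call; for the wrist camera it gives the pose at the moment of the call.
- manip.sign_off(): hands the job in; it is judged then, once.
The state is a dict: "clock": time; "joints": joint angles; "qd": joint speeds; "effort": joint torques, N m; "eef_pos": TCP position; "eef_rot": TCP orientation; "wrist_force": force on the tool from outside, world axes, zero at the start; "moment": the same for the moment, N m; "finger_gap": finger opening in mm; "finger_force": force on a finger pad.
Only numpy, scipy, OpenCV 4.12 (cv2) and the standard library are available. Lean on these libraries where they do the work, as an engineer would, in place of code of your own. Each camera call takes 0.05 s, during which the arm holds its last target. There are 200 camera calls.

## Working session

There is one attempt and no reset: what is moved stays moved. The work goes in short steps, Python scripts to look and compute and a shell command to move; the robot and the scene stay as the last step left them, time stands still between calls to the robot, and variables do not carry over. Pictures are saved under pics/ and viewed, at most 10 in all, crops included, and the job is handed in when it is done.

```bash
mkdir -p pics
python3 - <<'E'
from cell import manip
import cv2,numpy as np
print(manip.tip_reach, manip.read_state())
a=manip.camera("scene");b=manip.camera("top")
for n in("scene","top","wrist"):print(n,manip.camera_params(n))
cv2.imwrite("pics/scene0.png",a[:,:,::-1]);cv2.imwrite("pics/top0.png",b[:,:,::-1])
E
```

```text
14.0 {'clock': 0.0, 'joints': array([ 1.16840219e+00,  3.00447738e-01,  1.52158203e+00, -2.83392429e-05,
        1.32071031e+00, -6.65841245e-02]), 'qd': array([ 0.00065477,  0.00109432, -0.00028998,  0.00036431,  0.00017474,
       -0.00191928]), 'effort': array([-2.26878648e-03, -5.31816351e+01, -3.52730978e+01,  7.06924126e-02,
        2.46304966e-02, -4.87463228e-05]), 'eef_pos': array([181.14663194, 519.04768747, 218.89873773]), 'eef_rot': array([-3.14044594e+00, -4.89551549e-05,  2.80578964e+00]), 'wrist_force': array([-0.57629792, -0.14550912,  0.62010249]), 'moment': array([ 0.03621544,  0.05173106, -0.00890296]), 'finger_force': 0.0, 'finger_gap': 94.14460966905553}
scene {'fovy': 43.31257644822078, 'cx': 250.54163208902284, 'cy': 189.26663770298396, 'k1': -0.07189692501936684, 'origin': array([  -9.90993071, -700.42122382,  830.41556115]), 'attitude': array([-2.22127418, -0.0110091 , -0.60077289])}
top {'fovy': 43.240686392231524, 'cx': 256.05524951554395, 'cy': 192.68881755073474, 'k1': -0.20141894056673437, 'origin': array([ 359.28440301,  122.00078766, 1265.07259636]), 'attitude': array([-2.97764863e+00, -1.21436954e-04, -1.56758318e+00])}
wrist {'fovy': 69.894853201462, 'cx': 246.4502043512002, 'cy': 188.29318715867487, 'k1': -0.05779271620653599, 'origin': array([105.9992372 , 546.15476709, 384.12656802]), 'attitude': array([2.86272686e+00, 1.41910788e-03, 1.23474751e+00])}
```

View pics/scene0.png

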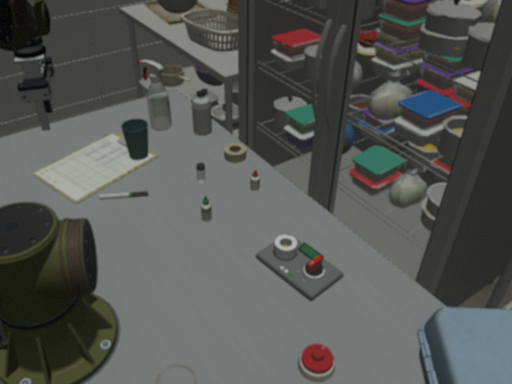

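View pics/top0.png

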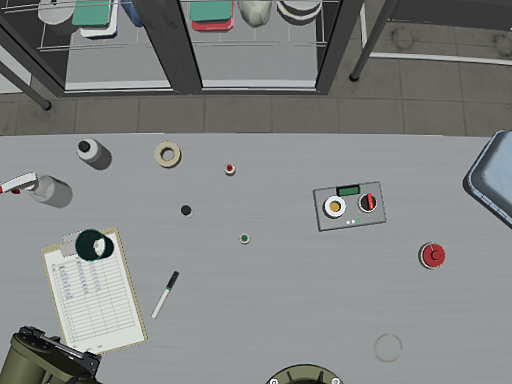

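The scene picture shows the vial at about (200,172), the red bottle at (255,180), the green bottle at (206,208), the well at (287,243) and the knob at (315,263). The top picture shows the vial cap at (186,211), the red bottle at (230,169), the green bottle at (244,239), the well at (334,207), the knob at (368,202) and the roll at (167,155).

```bash
cat > h.py <<'E'
import numpy as np,cv2
from scipy.spatial.transform import Rotation as R
def ray(p,uv):
    f=192/np.tan(np.radians(p['fovy'])/2)
    K=np.array([[f,0,p['cx']],[0,f,p['cy']],[0,0,1]])
    q=cv2.undistortPoints(np.array(uv,float).reshape(-1,1,2),K,np.array([p['k1'],0,0,0.]))[:,0]
    d=np.c_[q,np.ones(len(q))]@R.from_euler('xyz',p['attitude']).as_matrix().T
    return p['origin'],d/np.linalg.norm(d,axis=1)[:,None]
def plane(p,uv,z):
    o,d=ray(p,uv);return o+d*((z-o[2])/d[:,2])[:,None]
def tri(views):
    A=0;b=0;L=[]
    for p,uv in views:
        o,d=ray(p,[uv]);d=d[0];M=np.eye(3)-np.outer(d,d);A=A+M;b=b+M@o;L.append((M,o))
    x=np.linalg.solve(A,b);return x,[np.linalg.norm(M@(x-o)) for M,o in L]
def project(p,X):
    f=192/np.tan(np.radians(p['fovy'])/2)
    c=(np.atleast_2d(X)-p['origin'])@R.from_euler('xyz',p['attitude']).as_matrix()
    s=c[:,:2]/c[:,2:];s=s*(1+p['k1']*(s**2).sum(1))[:,None]
    return s*f+[p['cx'],p['cy']]
E
python3 - <<'E'
from h import *
from cell import manip
a=cv2.imread("pics/scene0.png");b=cv2.imread("pics/top0.png")
P={n:manip.camera_params(n) for n in("scene","top")}
def blob(im,c,r,cond):
    x0,y0=c[0]-r,c[1]-r;s=im[y0:c[1]+r+1,x0:c[0]+r+1].astype(int)
    m=cond(s[:,:,2],s[:,:,1],s[:,:,0]);y,x=np.nonzero(m)
    return (x.mean()+x0,y.mean()+y0),len(x)
dark=lambda r,g,b:(r<70)&(g<70)&(b<70)
red=lambda r,g,b:(r>110)&(g<80)
gr=lambda r,g,b:(g>r+25)
yel=lambda r,g,b:(r>b+50)&(g>b+25)
for n,s,t,c in(("vial",(200,167),(186,211),dark),("red",(255,173),(230,169),red),("green",(206,200),(244,239),gr),("knob",(315,265),(368,202),red)):
    u=blob(a,s,14 if n=="knob" else 8,c);v=blob(b,t,14 if n=="knob" else 8,c);print(n,u,v,tri([(P['scene'],u[0]),(P['top'],v[0])]))
v=blob(b,(334,207),9,yel);print(v,plane(P['top'],[v[0]],35))
print("vial top@61",plane(P['top'],[blob(b,(186,211),8,dark)[0]],61))
print("roll",plane(P['top'],[(168,154)],30))
x=cv2.resize(b[170:245,300:400],(800,600),interpolation=3);cv2.imwrite("pics/c1.png",x)
x=cv2.resize(a[225:300,250:350],(800,600),interpolation=3);cv2.imwrite("pics/c2.png",x)
E
```

```text
vial ((np.float64(200.078431372549), np.float64(166.64705882352942)), 51) ((np.float64(185.54054054054055), np.float64(209.72972972972974)), 74) (array([514.75489046, 300.89689736,  54.89212468]), [np.float64(0.5197176614687025), np.float64(0.5197176614687555)])
red ((np.float64(257.0), np.float64(173.0)), 1) ((np.float64(228.875), np.float64(166.9375)), 16) (array([629.36862383, 190.92645428,  52.26394998]), [np.float64(3.0899326030832053), np.float64(3.0899326030832346)])
green ((np.float64(205.1764705882353), np.float64(200.23529411764707)), 17) ((np.float64(244.16666666666666), np.float64(237.4)), 30) (array([445.13308843, 151.81493797,  63.54908692]), [np.float64(0.4443328121921887), np.float64(0.44433281219225523)])
knob ((np.float64(314.875), np.float64(260.203125)), 64) ((np.float64(369.7358490566038), np.float64(199.79245283018867)), 53) (array([ 540.0149764, -165.5387502,   63.241575 ]), [np.float64(0.8635230728299117), np.float64(0.8635230728301359)])
((np.float64(334.01428571428573), np.float64(206.62857142857143)), 70) [[527.03268411 -78.39510642  35.        ]]
vial top@61 [[514.43955588 299.77519369  61.        ]]
roll [[666.38643626 355.33072174  30.        ]]
```

View pics/c1.png

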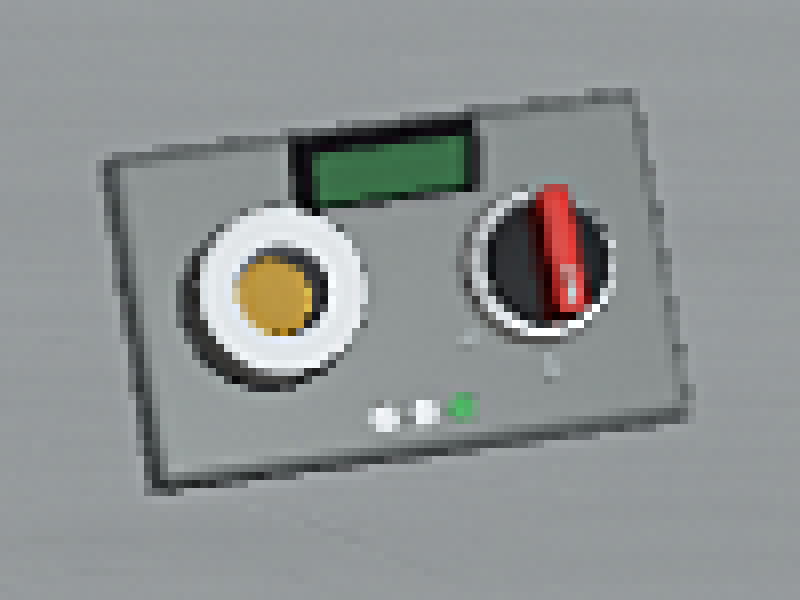

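View pics/c2.png

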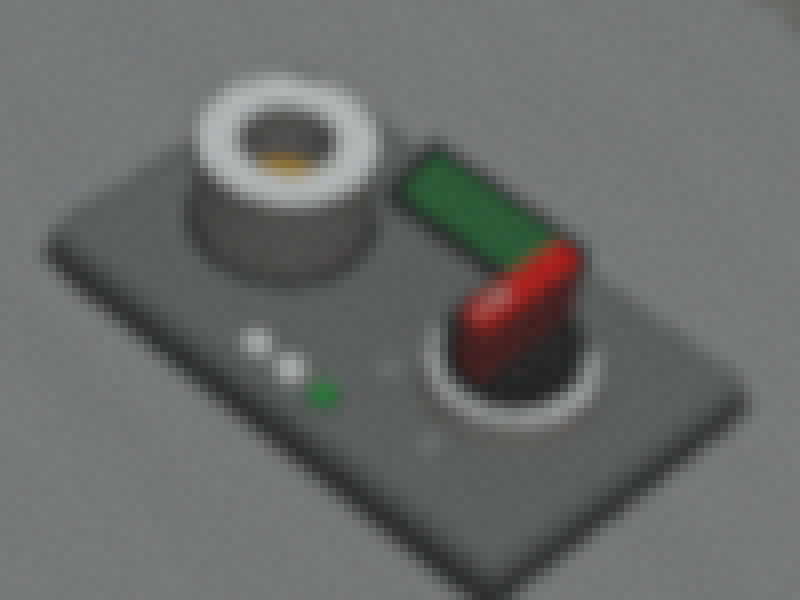

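The top crop shows the well rim centred at (283,291), the bar top at (565,250) and the housing corners at (105,160), (635,93), (688,415). The scene crop shows the rim centre at (287,137) and the bar top ridge at about (520,285). The bar is at rest along the short side.

```bash
cat >> h.py <<'E'
def togo(X,yaw=None):
    "cm in tool axes and 5deg units from measured pose to world X (TCP), tool yaw"
    from cell import manip
    s=manip.read_state();M=R.from_euler('xyz',s['eef_rot']).as_matrix()
    d=M.T@(np.array(X)-s['eef_pos'])/10
    y=s['eef_rot'][2]; r=0 if yaw is None else -((yaw-y+np.pi)%(2*np.pi)-np.pi)
    print("t",s['clock'],"pos",s['eef_pos'].round(1),"rot",s['eef_rot'].round(3),"j6",s['joints'][5].round(2),"-> shift",d.round(2),"roll",round(np.degrees(r)/5,2))
E
python3 - <<'E'
from h import *
from cell import manip
P={n:manip.camera_params(n) for n in("scene","top")}
T=lambda x,y:((x+.5)/8-.5+300,(y+.5)/8-.5+170)
S=lambda x,y:((x+.5)/8-.5+250,(y+.5)/8-.5+225)
print("well",tri([(P['top'],T(283,291)),(P['scene'],S(287,137))]),plane(P['top'],[T(283,291)],55))
print("knob",tri([(P['top'],T(565,250)),(P['scene'],S(522,278))]),plane(P['top'],[T(565,250)],66))
c=plane(P['top'],[T(108,160),T(635,93),T(688,412)],23)
print(c,[np.degrees(np.arctan2(*(v[::-1]))) for v in (c[0,:2]-c[1,:2],c[1,:2]-c[2,:2])])
b=plane(P['top'],[T(552,186),T(572,312)],66);print("bar",b,np.degrees(np.arctan2(*(b[0]-b[1])[1::-1])))
togo([532,-168,160],np.pi+np.radians(7.2))
E
```

```text
well (array([525.68417584, -77.13062347,  57.127586  ]), [np.float64(0.1121125777265574), np.float64(0.11211257772646281)]) [[526.07591785 -77.53962555  55.        ]]
knob (array([ 537.58196386, -166.10835219,   67.6090767 ]), [np.float64(0.09566122172920995), np.float64(0.09566122172927194)]) [[ 537.73858177 -166.44180063   66.        ]]
[[ 573.50659117  -26.19306915   23.        ]
 [ 596.64125691 -202.38911047   23.        ]
 [ 490.6689943  -216.29596362   23.        ]] [np.float64(97.48018668378636), np.float64(7.47626392673336)]
bar [[ 558.24980803 -162.93717289   66.        ]
 [ 517.95602453 -168.04659316   66.        ]] 7.226775334809076
t 0.1 pos [181.2 519.1 219. ] rot [-3.141 -0.     2.806] j6 -0.07 -> shift [-55.77 -53.3    5.95] roll -5.29
```

```bash
python3 -m creep '[[1,[-56,-53,3],-5.3],[1,[-56,-53,3],-5.3],[1,[-56,-53,3],-5.3],[1,[-56,-53,3],-5.3],[1,[-56,-53,3],-5.3],[1,[-56,-53,3],-5.3],[1,[-56,-53,3],-5.3],[1,[-56,-53,3],-5.3],[1,[-56,-53,3],-5.3],[1,[-56,-53,3],-5.3],[1,[-56,-53,3],-5.3],[1,[-56,-53,3],-5.3]]' 30
python3 -c "
from h import *
togo([537.7,-166.3,150],np.pi+np.radians(7.4))"
```

```text
clock: 1.3
eef_pos: [453.2, -7.9, 196.4]
eef_rot: [3.142, 0.0, -3.015]
wrist_force: [0.9, 1.2, 0.7]
finger_gap: 93.9
finger_force: 0.0
t 1.3 pos [453.2  -7.9 196.4] rot [ 3.142  0.    -3.015] j6 -1.8 -> shift [ -6.38 -16.78   4.64] roll -0.03
```

```bash
python3 -m creep '[[0.2,[-6.4,-16.8,4.6],0],[0.2,[-6.4,-16.8,4.6],0],[0.2,[-6.4,-16.8,4.6],0],[0.2,[-6.4,-16.8,4.6],0],[0.2,[-6.4,-16.8,4.6],0],[0.2,[-6.4,-16.8,4.6],0],[0.2,[-6.4,-16.8,4.6],0]]'
python3 - <<'E'
from h import *
from cell import manip
p=manip.camera_params("wrist");im=manip.camera("wrist")[:,:,::-1].copy()
yw=np.radians(7.4)
print(p)
for n,X in(("well",(526,-77.3,55)),("knob",(537.7,-166.3,66))):
    uv=project(p,X)[0];print(n,uv);cv2.drawMarker(im,tuple(int(round(v)) for v in uv),(255,0,255),0,8)
cv2.imwrite("pics/w1.png",im)
togo([537.7,-166.3,60],np.pi+yw)
E
```

```text
clock: 2.0
eef_pos: [537.3, -163.5, 150.7]
eef_rot: [3.142, 0.0, -3.014]
wrist_force: [0.1, -0.1, -0.4]
finger_gap: 56.4
finger_force: 0.0
{'fovy': 69.894853201462, 'cx': 246.4502043512002, 'cy': 188.29318715867487, 'k1': -0.05779271620653599, 'origin': array([ 458.22172321, -173.10043417,  315.87235264]), 'attitude': array([2.86294394e+00, 7.17231051e-04, 1.69790727e+00])}
well [333.24726448 192.87907225]
knob [243.14860366 196.5669016 ]
t 2.05 pos [ 537.3 -163.4  150.9] rot [-3.141  0.    -3.014] j6 -2.06 -> shift [ 0.01 -0.3   9.09] roll -0.02
```

View pics/w1.png

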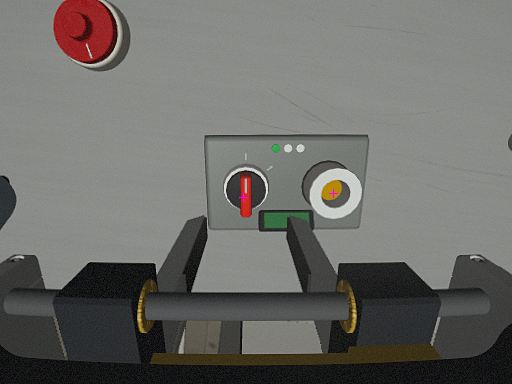

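The markers lie about 2.5 px left of the bar, which is at (246,196), and of the rim, at (335,193). That puts the parts roughly 2 mm further toward +y as the wrist camera sees them. I'll take the mean for the knob.

```bash
python3 -m creep '[[0.2,[0,-0.1,4.5],0],[0.2,[0,-0.1,8],0],[0.2,[0,-0.1,9.1],0],[0.2,[0,-0.1,9.1],0],[-0.3,[0,-0.1,9.1],0],[-0.9,[0,-0.1,9.1],0],[-0.9,[0,-0.1,9.1],0],[-0.9,[0,-0.1,9.1],0],[-0.9,[0,-0.1,9.1],0]]' 25; python3 -c "
from h import *
togo([537.7,-165,60],np.pi+np.radians(7.4))"
```

```text
clock: 2.95
eef_pos: [537.7, -165.3, 59.9]
eef_rot: [-3.141, 0.001, -3.015]
wrist_force: [0.9, -0.8, -0.2]
finger_gap: 19.8
finger_force: 0.0
t 2.95 pos [ 537.7 -165.3   59.9] rot [-3.141e+00  1.000e-03 -3.015e+00] j6 -2.06 -> shift [ 0.    0.03 -0.01] roll -0.03
```

```bash
python3 -m creep '[[-0.9,[0,0,0],0],[-0.9,[0,0,0],0],[-0.9,[0,0,0],0],[-0.9,[0,0,0],0]]' 25; python3 -m creep '[[-0.9,[0,0,0],1.5],[-0.9,[0,0,0],3],[-0.9,[0,0,0],4.5],[-0.9,[0,0,0],6],[-0.9,[0,0,0],7.5],[-0.9,[0,0,0],9],[-0.9,[0,0,0],10],[-0.9,[0,0,0],10.3],[-0.9,[0,0,0],10.3],[-0.9,[0,0,0],10.3]]'; python3 -c "
from cell import manip
s=manip.read_state();print(s['moment'],s['eef_rot'])"
```

```text
clock: 3.35
eef_pos: [537.6, -164.6, 59.7]
eef_rot: [3.14, -0.0, -3.015]
wrist_force: [-1.5, 5.6, 3.9]
finger_gap: 10.7
finger_force: 25.0
clock: 4.35
eef_pos: [537.7, -164.1, 59.6]
eef_rot: [3.14, -0.001, 2.37]
wrist_force: [-0.5, 9.3, 3.1]
finger_gap: 10.6
finger_force: 25.0
[1.66342181 0.04610641 0.09710989] [ 3.14046274e+00 -1.22159666e-03  2.36978119e+00]
```

```bash
python3 -m creep '[[-0.9,[0,0.05,0],0.3],[-0.9,[0,0.05,0],0.4],[-0.9,[0,0.05,0],0.4],[-0.9,[0,0.05,0],0.4]]'; python3 -c "
from cell import manip
s=manip.read_state();print(s['moment'],s['eef_rot'])"
```

```text
clock: 4.75
eef_pos: [537.8, -164.1, 59.7]
eef_rot: [3.141, -0.001, 2.335]
wrist_force: [-2.6, 6.2, 4.5]
finger_gap: 10.7
finger_force: 25.2
[1.21437216 0.48994521 0.37407696] [ 3.14136067e+00 -1.41087351e-03  2.33519229e+00]
```

```bash
python3 -m creep '[[0.3,[0,0,0],0],[0.3,[0,0,0],0],[0.3,[0,0,0],0],[0.3,[0,0,0],0],[0.3,[0,0,0],0],[0.3,[0,0,0],0],[0.3,[0,0,-5],0],[0.3,[0,0,-10],0],[0.3,[0,0,-12],0],[0.3,[0,0,-12],0],[0.3,[0,0,-12],0]]'
python3 - <<'E'
from h import *
togo([526,-76,180],np.pi+np.radians(7.4))
E
```

```text
clock: 5.85
eef_pos: [537.8, -164.9, 178.9]
eef_rot: [-3.141, -0.0, 2.334]
wrist_force: [-0.4, -0.9, -0.0]
finger_gap: 60.9
finger_force: 0.0
t 5.85 pos [ 537.8 -164.9  178.9] rot [-3.141 -0.     2.334] j6 -1.13 -> shift [ 7.24  5.3  -0.11] roll -10.73
```

```bash
cat > look.py <<'E'
import sys
from h import *
from cell import manip
p=manip.camera_params("wrist");im=manip.camera("wrist")[:,:,::-1].copy()
cv2.imwrite(f"pics/{sys.argv[1]}.png",im)
np.save(f"pics/{sys.argv[1]}.npy",p)
u=project(p,(526,-76,55))[0].astype(int)
x0,y0=u-50;s=im[max(y0,0):y0+100,max(x0,0):x0+100];hsv=cv2.cvtColor(s,cv2.COLOR_BGR2HSV)
m=((hsv[:,:,2]>190)&(hsv[:,:,1]<40)).astype(np.uint8)
cs,_=cv2.findContours(m,cv2.RETR_EXTERNAL,cv2.CHAIN_APPROX_NONE)
c=max(cs,key=cv2.contourArea);e=cv2.fitEllipse(c)
c0=(e[0][0]+max(x0,0),e[0][1]+max(y0,0))
print("expected",u,"ellipse",c0,e[1:],"world@55",plane(p,[c0],55))
E
python3 look.py w2
python3 -m creep '[[0.3,[3.5,2.5,0],0],[0.3,[7.2,5.3,0],0],[0.3,[7.2,5.3,0],0],[0.3,[7.2,5.3,0],0],[0.3,[7.2,5.3,0],0],[0.3,[7.2,5.3,0],0]]'
python3 look.py w3
```

```text
expected [297 117] ellipse (np.float64(298.5415496826172), np.float64(117.00521850585938)) ((48.78558349609375, 51.2900505065918), 29.016464233398438) world@55 [[526.03784812 -74.59059329  55.        ]]
clock: 6.5
eef_pos: [526.4, -77.2, 178.9]
eef_rot: [-3.141, -0.001, 2.333]
wrist_force: [-0.4, 0.7, -0.5]
finger_gap: 61.0
finger_force: 0.0
expected [246 185] ellipse (np.float64(247.6243667602539), np.float64(184.19975662231445)) ((44.8946533203125, 46.87704849243164), 88.86681365966797) world@55 [[526.27127102 -74.39999872  55.        ]]
```

View pics/w3.png

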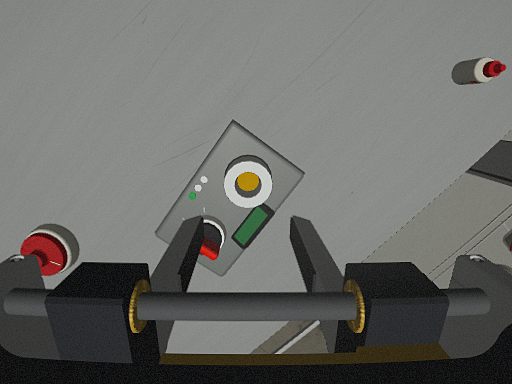

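The knob is back along the short side, with its bar at about (208,248). The well rim is centred at (247.6,184.2), which gives a world position of about (526.2,-74.6). Next is the vial.

```bash
python3 -c "
from h import *
togo([514.5,301,150])"
```

```text
t 6.55 pos [526.4 -77.2 179. ] rot [-3.141e+00 -1.000e-03  2.333e+00] j6 -0.98 -> shift [28.17 25.26  2.91] roll 0.0
```

```bash
python3 -m creep '[[0.3,[28.2,25.3,0],0],[0.3,[28.2,25.3,0],0],[0.3,[28.2,25.3,0],0],[0.3,[28.2,25.3,0],0],[0.3,[28.2,25.3,0],0],[0.3,[28.2,25.3,0],0],[0.3,[28.2,25.3,0],0],[0.3,[28.2,25.3,2.9],0],[0.3,[28.2,25.3,2.9],0],[0.3,[28.2,25.3,2.9],0],[0.3,[28.2,25.3,2.9],0],[0.3,[28.2,25.3,2.9],0]]'
python3 - <<'E'
from h import *
from cell import manip
p=manip.camera_params("wrist");im=manip.camera("wrist")[:,:,::-1].copy()
u=project(p,[(514.5,301,61),(514.5,301,0)]);print(u)
x,y=u[0].astype(int)
s=cv2.resize(im[max(y-60,0):y+60,x-80:x+80],None,fx=5,fy=5,interpolation=3);cv2.imwrite("pics/v1.png",s)
print("crop origin",x-80,max(y-60,0),plane(p,[u[0],u[0]+[10,0],u[0]+[0,10]],61))
togo([514.5,301,49])
np.save("pics/v1.npy",p)
E
```

```text
clock: 7.75
eef_pos: [514.9, 301.4, 151.5]
eef_rot: [3.14, 0.0, 2.333]
wrist_force: [-1.1, -0.1, 0.6]
finger_gap: 61.2
finger_force: 0.0
[[245.13701537 195.11013659]
 [245.29611154 179.72575511]]
crop origin 165 135 [[514.5        301.          61.        ]
 [521.55868292 307.72682347  61.        ]
 [521.61880291 293.51755459  61.        ]]
t 7.8 pos [514.8 301.5 151.4] rot [3.14  0.    2.333] j6 -0.29 -> shift [-1.000e-02 -7.000e-02  1.024e+01] roll 0.0
```

View pics/v1.png

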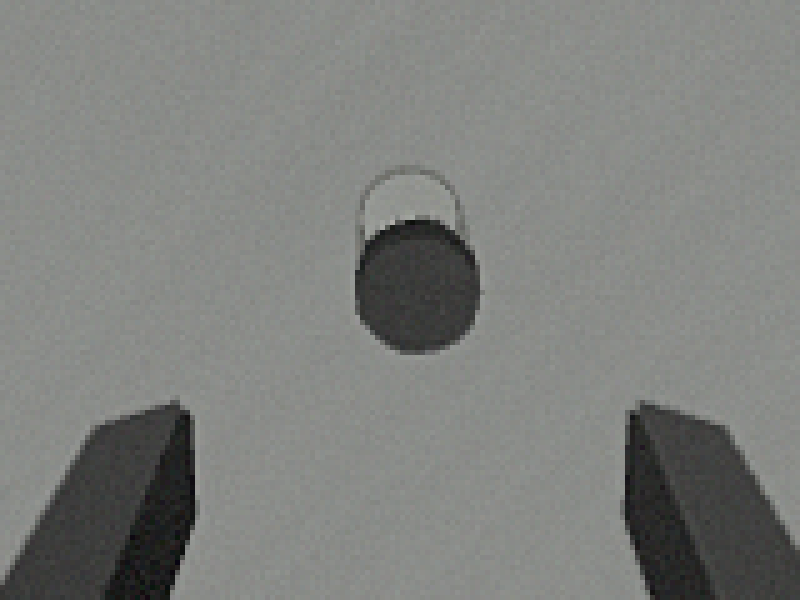

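The cap face is centred at crop (418,293), which is pixel (248.2,193.2). That is about 2 mm further along tool +x and 1–2 mm along +y than predicted. The fingers straddle it evenly about column 410. I'll descend and grip.

```bash
python3 -m creep '[[0.3,[0.15,0.13,4],0],[0.3,[0.15,0.13,8],0],[0.3,[0.15,0.13,10],0],[0.3,[0.15,0.13,10.2],0],[0.3,[0.15,0.13,10.2],0],[-0.4,[0.15,0.13,10.2],0],[-0.8,[0.15,0.13,10.2],0],[-0.8,[0.15,0.13,10.2],0],[-0.8,[0.15,0.13,10.2],0],[-0.8,[0.15,0.13,10.2],0],[-0.8,[0.15,0.13,10.2],0],[-0.8,[0.15,0.13,10.2],0]]' 30; python3 -m creep '[[-0.8,[0,0,0],0],[-0.8,[0,0,0],0],[-0.8,[0,0,0],0]]'
```

```text
clock: 9.0
eef_pos: [514.2, 304.5, 48.7]
eef_rot: [3.141, 0.0, 2.335]
wrist_force: [-0.6, 0.7, 2.4]
finger_gap: 23.7
finger_force: 29.9
clock: 9.3
eef_pos: [514.1, 304.5, 48.7]
eef_rot: [3.141, 0.0, 2.335]
wrist_force: [-1.1, 0.1, 3.0]
finger_gap: 23.6
finger_force: 29.9
```

```bash
python3 -m creep '[[-0.8,[0,0,-3],0],[-0.8,[0,0,-7],0],[-0.8,[0,0,-10],0],[-0.8,[0,0,-10],0],[-0.8,[0,0,-10],0]]'
python3 - <<'E'
from h import *
from cell import manip
p=manip.camera_params("wrist");im=manip.camera("wrist")[:,:,::-1].copy()
t=manip.read_state()['eef_pos'];u=project(p,[t+[0,0,12],t-[0,0,49]]);print(u)
s=cv2.resize(im[190:310,166:326],None,fx=5,fy=5,interpolation=3);cv2.imwrite("pics/v2.png",s)
togo([526.2,-74.6,149])
E
```

```text
clock: 9.8
eef_pos: [513.9, 304.3, 148.2]
eef_rot: [-3.141, -0.0, 2.335]
wrist_force: [0.0, -0.1, -1.3]
finger_gap: 23.3
finger_force: 29.9
[[244.88310982 243.9443786 ]
 [245.27912842 209.60708456]]
t 9.85 pos [513.5 304.1 147.3] rot [-3.14  -0.     2.335] j6 -0.29 -> shift [-28.23 -25.28  -0.14] roll 0.0
```

View pics/v2.png

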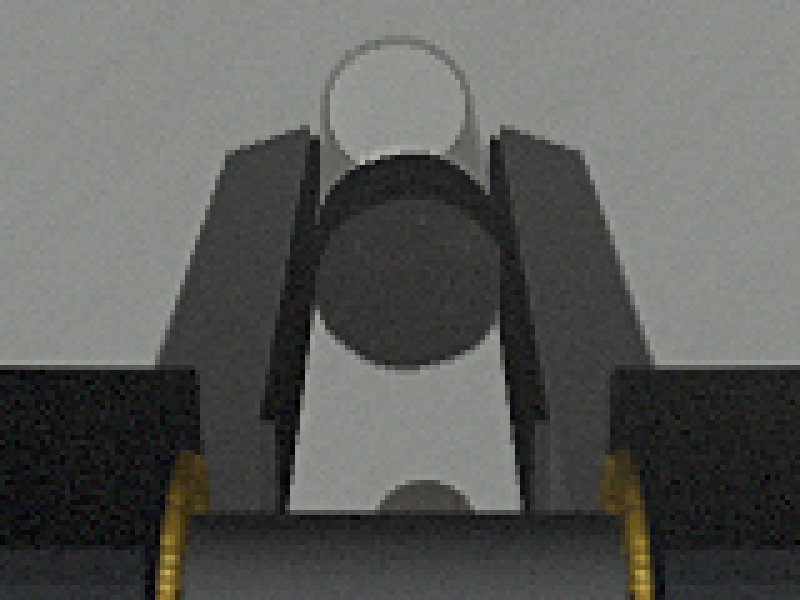

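The vial is held with the cap centred at crop (406,284) and the glass bottom at (398,112). It is close to upright and about 1.8 mm behind the TCP along tool x. I'll carry it over the well and compare the bottom ring and rim directly.

```bash
python3 -m creep '[[-0.8,[-28.1,-25.3,0],0],[-0.8,[-28.1,-25.3,0],0],[-0.8,[-28.1,-25.3,0],0],[-0.8,[-28.1,-25.3,0],0],[-0.8,[-28.1,-25.3,0],0],[-0.8,[-28.1,-25.3,0],0],[-0.8,[-28.1,-25.3,0],0],[-0.8,[-28.1,-25.3,0],0],[-0.8,[-28.1,-25.3,0],0],[-0.8,[-28.1,-25.3,0],0],[-0.8,[-28.1,-25.3,1],0],[-0.8,[-28.1,-25.3,2.8],0]]'
python3 -m creep '[[-0.8,[0,0,0],0],[-0.8,[0,0,0],0],[-0.8,[0,0,0],0]]'
python3 - <<'E'
from h import *
from cell import manip
p=manip.camera_params("wrist");im=manip.camera("wrist")[:,:,::-1].copy()
np.save("pics/x1.npy",p)
s=cv2.resize(im[170:290,166:326],None,fx=5,fy=5,interpolation=3);cv2.imwrite("pics/x1.png",s)
t=manip.read_state()['eef_pos']
print(project(p,[t-[0,0,49],(526.2,-74.5,55)]))
togo([525,-73.6,120])
E
```

```text
clock: 11.05
eef_pos: [526.0, -72.4, 120.1]
eef_rot: [3.141, 0.001, 2.336]
wrist_force: [0.3, 0.5, -0.1]
finger_gap: 23.7
finger_force: 29.9
clock: 11.35
eef_pos: [526.0, -73.1, 121.0]
eef_rot: [3.141, 0.001, 2.335]
wrist_force: [0.3, 0.5, 0.6]
finger_gap: 23.6
finger_force: 29.9
[[245.60386449 210.26293215]
 [244.84733841 204.63431859]]
t 11.4 pos [526.  -73.2 121.1] rot [3.141e+00 1.000e-03 2.335e+00] j6 -0.97 -> shift [ 0.04 -0.1   0.11] roll 0.0
```

View pics/x1.png

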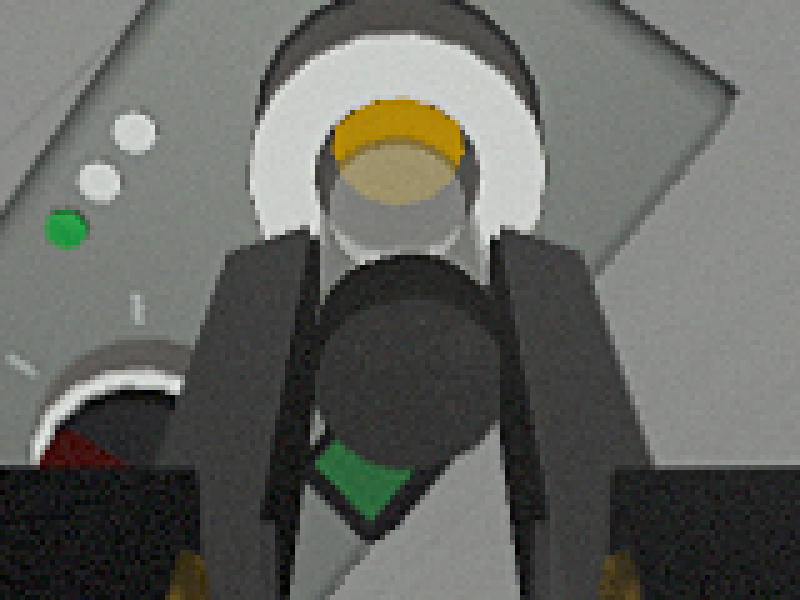

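The rim centre is at crop (397.5,177.5), the bore spans columns 315–480, and the vial bottom is at (398,212) nearer the camera. The columns agree, so only the tool-x offset is left to work out.

Run:
```python
from h import *
from cell import manip
p=np.load("pics/x1.npy",allow_pickle=True).item()
C=lambda x,y:((x+.5)/5-.5+166,(y+.5)/5-.5+170)
w=plane(p,[C(397.5,177.5)],55)[0];s=manip.read_state();print(s['eef_pos'])
M=R.from_euler('xyz',s['eef_rot']).as_matrix()
b=plane(p,[C(398,212)],s['eef_pos'][2]-49)[0];c=plane(p,[C(406,384)],s['eef_pos'][2]+12)[0]
print("well",w,"bottom",b,"cap",c)
for q in(b,c):print("tool shift needed mm",M.T@(w-q))
```

```text
[525.96849269 -73.2224911  121.09961532]
well [526.66606801 -74.66190848  55.        ] bottom [526.79009925 -74.56672655  72.09961532] cap [527.24781258 -73.27209244 133.09961532]
tool shift needed mm [ 0.03016482 -0.16440638 17.09951309]
tool shift needed mm [-0.54109383 -1.42288585 78.09931204]
```

```bash
python3 -m creep '[[-0.8,[0,-0.03,0.8],0],[-0.8,[0,-0.03,1.4],0],[-0.8,[0,-0.03,1.6],0],[-0.8,[0,-0.03,1.8],0],[-0.8,[0,-0.03,2.0],0],[-0.8,[0,-0.03,2.0],0]]'
```

```text
clock: 12.0
eef_pos: [525.4, -73.7, 100.3]
eef_rot: [-3.141, -0.0, 2.335]
wrist_force: [0.2, -0.6, 0.4]
finger_gap: 23.6
finger_force: 29.9
```

```bash
python3 -m creep '[[-0.8,[0,0,0.4],0],[-0.8,[0,0,0.8],0],[-0.8,[0,0,1.2],0],[-0.8,[0,0,1.4],0],[-0.8,[0,0,1.6],0],[-0.8,[0,0,1.8],0],[-0.8,[0,0,1.8],0]]'
```

```text
clock: 12.7
eef_pos: [525.5, -73.8, 82.5]
eef_rot: [3.142, 0.0, 2.335]
wrist_force: [-1.1, -0.4, 3.1]
finger_gap: 23.6
finger_force: 30.0
```

```bash
python3 -m creep '[[-0.8,[0,0,0.2],0],[-0.8,[0,0,0.4],0],[-0.8,[0,0,0.6],0],[-0.8,[0,0,0.7],0],[-0.8,[0,0,0.7],0],[-0.8,[0,0,0.7],0]]' 40
```

```text
clock: 13.3
eef_pos: [525.6, -73.8, 75.7]
eef_rot: [3.141, 0.0, 2.335]
wrist_force: [-1.1, -0.3, 6.4]
finger_gap: 23.5
finger_force: 40.0
```

```bash
python3 -m creep '[[-0.8,[0,0,0.05],0],[-0.8,[0,0,0.1],0],[-0.8,[0,0,0.1],0],[-0.8,[0,0,0.1],0]]'
```

```text
clock: 13.7
eef_pos: [525.6, -73.8, 74.8]
eef_rot: [3.141, 0.001, 2.335]
wrist_force: [-1.4, -0.5, 7.3]
finger_gap: 23.3
finger_force: 40.0
```

```bash
python3 -m creep '[[-0.8,[0,0,0.05],0],[-0.8,[0,0,0.1],0],[-0.8,[0,0,0.1],0],[-0.8,[0,0,0.1],0]]'
```

```text
clock: 14.1
eef_pos: [525.6, -73.9, 73.8]
eef_rot: [3.141, 0.001, 2.335]
wrist_force: [-2.5, 0.0, 7.4]
finger_gap: 23.8
finger_force: 40.0
```

```bash
python3 -m creep '[[-0.8,[0,0,0.05],0],[-0.8,[0,0,0.1],0],[-0.8,[0,0,0.1],0],[-0.8,[0,0,0.1],0]]'
```

```text
clock: 14.5
eef_pos: [525.9, -74.0, 73.5]
eef_rot: [3.141, 0.001, 2.335]
wrist_force: [-5.4, -1.2, 14.8]
finger_gap: 23.5
finger_force: 40.1
```

```bash
python3 -m creep '[[-0.8,[0,0,0],0],[-0.8,[0,0,0],0],[-0.8,[0,0,0],0],[-0.8,[0,0,0],0],[-0.8,[0,0,0],0],[-0.8,[0,0,0],0]]'
python3 - <<'E'
from cell import manip
import cv2
im=manip.camera("wrist")[:,:,::-1]
cv2.imwrite("pics/f1.png",cv2.resize(im[140:290,146:346],None,fx=4,fy=4,interpolation=3))
E
```

```text
clock: 15.1
eef_pos: [525.9, -74.0, 73.5]
eef_rot: [3.141, 0.001, 2.335]
wrist_force: [-5.0, -0.5, 14.7]
finger_gap: 23.1
finger_force: 40.1
```

View pics/f1.png

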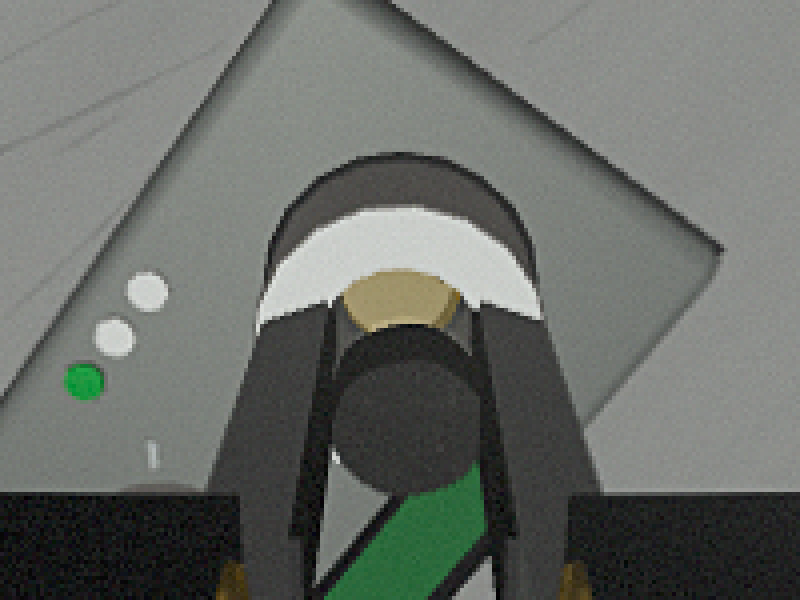

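The vial is upright in the bore, with the cap at (407,425) and the glass over the yellow plunger at (400,300). The push is a steady 14.7 N, above the spring's 8 N, so it is at the stop.

```bash
python3 -c "
from cell import manip
print(manip.sign_off())"
```

```text
the job is handed in; nothing more can be done
None
```

I turned the knob to its stop and it sprang back; the vial is now upright in the well, held against the hard stop at about 15 N, and the job is handed in at about 15 s with no verdict returned.

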